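# Heft the sanding drums and press each onto its post

## Robot

A 6-joint arm with a two-finger parallel gripper is mounted at the origin on the work surface. World frame = base frame: x ahead of the robot, y to its left, z up, the work surface at z = 0. Lengths are in m, angles in rad, forces in N, time in s.
With the tool pointing down it reaches from about 0.35 to 0.775 m from the base axis. Payload 5.5 kg.
Tool frame: the origin (TCP) lies between the finger pads; the fingertips stand 8 mm ahead of it and the grasp point (between the pads) lies 11 mm behind it; z points along the fingers, y is the line along which they close (so a half turn about z gives the same grasp; the last joint's range is limited). The gripper opens to 85 mm and grips with 20 to 120 N. Pads are 22 mm wide; open, the fingers measure 114 mm over their backs; the gripper's body (76 mm by 85 mm) begins 54 mm behind the grasp point. The pads swing forward as they close: fully open they stand 13 mm farther back than shut.
Start: joints at [-1.334, 0.313, 0.046, 1.304, 0, 1.431], TCP at [0.212, -0.535, 0.214] pointing down, gripper open.
Joint ranges: [-2.76, 2.76], [-0.86, 1.69], [-1.03, 1.26], [-2.2, 2.34], [-1.47, 1.5], [-3.14, 3.14]. Speed limits (rad/s): [2.57, 2.57, 3.14, 3.14, 3.14, 3.14].

## Interface

Orientations are given as a unit quaternion [w, x, y, z].
In Python, from workcell import status, vision, job gives the robot as it stands. The module is installed in compiled form; this text tells all that it offers.
- The arm moves only by the tool apply_moves, never from a script. Its argument "moves" is one flat list of numbers, 6 for each row, row after row: the shift along the world's x, y, z in units of 25 mm (1.0 is 25 mm), then the turn, a rotation vector about the world's x, y, z in rad. In form: [x, y, z, rx, ry, rz, x, y, z, rx, ry, rz, ...]. A call has 1 to 20 rows; each row is the pose to reach, as a shift and turn from the pose commanded when the call began; what a row does not reach only later rows make up. A row lasts 1/12 s, in which the tool goes at most 41.7 mm and 7.16 degrees, less where a joint would pass 70% of its speed; a pose out of reach is approached as far as the arm can. A call with a gripper value outside its range is refused whole. "claw" is the opening in per cent of the stroke, from 0 (shut) to 100 (fully open), set as the call begins (left out, the last holds). The fingers move at their own pace and stop on an object; "newtons" is the grip in N (left out, the last holds). Time passes only in rows, so rows that repeat a pose let the fingers close. It gives the time, the measured TCP pose, the force, the opening and the grip force at its end, in the units of the state.
- status.get_state(): the state, without advancing time (a new reading comes with each control period).
- vision.read_camera(name): name is "scene" or "top" or "wrist"; returns a dict with "image" (480x640x3 uint8, blue, green, red), "camera_matrix" (3x3 intrinsics, pixels), "camera_from_world" (4x4, takes a point from world to camera coordinates). Camera axes: x right, y down, z forward; pixel columns grow to the right and rows downward; lengths in m; the calibration is good to about 2 mm. A picture is of the moment at which its call begins. There is no depth.
- job.hand_in(): hands the job in; it is judged then, once.
The state is a dict: "clock": time; "joint_pos": joint angles; "qvel": joint speeds; "tau": joint torques, N m; "tcp_pos": TCP position; "orientation": TCP orientation; "wrist_force": force on the tool from outside, world axes, zero at the start; "ft_torque": the same for the moment, N m; "finger_gap": finger opening in m; "grip_force": force on a finger pad.
Only numpy, scipy, OpenCV 4.12 (cv2) and the standard library are available. Lean on these libraries where they do the work, as an engineer would, in place of code of your own. Each camera call takes 0.05 s, during which the arm holds its last target. There are 200 camera calls.

## Task

The two sanding drums on the bench look alike but their cores differ: lift each a little, feel how much it weighs, and put it away on the rack post for its kind - seen from the robot, solid (about 560 g) on the left post, filled (about 340 g) on the middle one, hollow (about 140 g) on the right one. Leaf springs on the posts hold each drum back at first: press it gently past them until it sits fully home on the rubber seat, without ramming it, and let go. Leave the tin, the offcut and the try square where they are.

Things in the scene. Friction and masses are not known exactly. Their poses are not given: they have to be found in the camera images.
- drum_a_mid (a point): sanding drum standing upright: rust-brown abrasive sleeve, steel end plate on top, 50 mm diameter, 80 mm tall; this point is on its axis, half-way up, z along the axis. Its core cannot be seen: solid (whole drum about 560 g), filled (about 340 g) or hollow (about 140 g), each within 6 per cent. The two drums never share a kind; either may be any of the three.
- drum_b_mid (a point): sanding drum standing upright: rust-brown abrasive sleeve, steel end plate on top, 50 mm diameter, 80 mm tall; this point is on its axis, half-way up, z along the axis. Its core cannot be seen: solid (whole drum about 560 g), filled (about 340 g) or hollow (about 140 g), each within 6 per cent. The two drums never share a kind; either may be any of the three.
- drum_a: the same drum as drum_a_mid; origin at the centre of its underside, z up its axis. A blind bore, 48 mm deep, opens in the underside: its 5 mm deep lip is 23 mm in diameter, the rest 32 mm in diameter
- drum_b: the same drum as drum_b_mid; origin at the centre of its underside, z up its axis. A blind bore, 48 mm deep, opens in the underside: its 5 mm deep lip is 23 mm in diameter, the rest 32 mm in diameter
- rack: fixed beech board, 100 x 360 x 22 mm, carrying three posts in a row along its y axis, 110 mm apart: solid at +110 mm (left), filled in the middle, hollow at -110 mm (right). Origin at the centre of its underside, on the bench; x points away from the robot, z up
- post_solid_pad (a point): centre of the upper face of the black rubber seat (47 mm across, 32 mm above the bench) at the foot of the left post, for drums with the solid core; z up. The aluminium post, 20 mm in diameter with a coned tip (9 mm at the top), rises 42 mm above this point. A drum is fully home when its underside sits on the rubber: its middle is then 40 mm above this point.
- post_filled_pad (a point): centre of the upper face of the black rubber seat (47 mm across, 32 mm above the bench) at the foot of the middle post, for drums with the filled core; z up. The aluminium post, 20 mm in diameter with a coned tip (9 mm at the top), rises 42 mm above this point. A drum is fully home when its underside sits on the rubber: its middle is then 40 mm above this point.
- post_hollow_pad (a point): centre of the upper face of the black rubber seat (47 mm across, 32 mm above the bench) at the foot of the right post, for drums with the hollow core; z up. The aluminium post, 20 mm in diameter with a coned tip (9 mm at the top), rises 42 mm above this point. A drum is fully home when its underside sits on the rubber: its middle is then 40 mm above this point.
- post_solid: the solid post with its rubber seat and springs, fixed on the rack; origin on its axis, 10 mm below post_solid_pad. Two bowed leaf springs on its sides, along the rack's y, thickest 22 mm above the seat, hold back the lip of the bore: a drum stops with its underside about 26 mm above the seat and takes a push of about 8 to 14 N to snap through; below about 10 mm it moves freely. The rubber yields 1 mm per 8 N.
- post_filled: the filled post with its rubber seat and springs, fixed on the rack; origin on its axis, 10 mm below post_filled_pad. Two bowed leaf springs on its sides, along the rack's y, thickest 22 mm above the seat, hold back the lip of the bore: a drum stops with its underside about 26 mm above the seat and takes a push of about 8 to 14 N to snap through; below about 10 mm it moves freely. The rubber yields 1 mm per 8 N.
- post_hollow: the hollow post with its rubber seat and springs, fixed on the rack; origin on its axis, 10 mm below post_hollow_pad. Two bowed leaf springs on its sides, along the rack's y, thickest 22 mm above the seat, hold back the lip of the bore: a drum stops with its underside about 26 mm above the seat and takes a push of about 8 to 14 N to snap through; below about 10 mm it moves freely. The rubber yields 1 mm per 8 N.
- tin_mid (a point): closed round metal tin, 75 mm diameter, 83 mm tall, bystander; this point is its centre
- offcut_mid (a point): dark wood offcut, 120 x 60 x 40 mm, bystander; this point is its centre
- square: try square lying flat, bystander: stock 110 x 22 x 18 mm along x, steel blade 28 x 150 mm towards +y; origin under the middle of the stock

How it is judged:
At the end, for the whole second after the job is handed in: Each drum stands upright (within 0.06 rad), at rest, on the post for its own weight: axis within 5 mm of the post's and underside within 2.5 mm of the rubber seat; the weight is judged by the force with which the drum rests on that post (((horizontal distance between drum_a_mid and post_solid_pad below 0.005 m and z of drum_a_mid in the frame of post_solid_pad below 0.0425 m and angle between drum_a_mid's own z axis and vertical below 0.06 rad and contact force between drum_a and post_solid between 4.5 and 99 N) or (horizontal distance between drum_a_mid and post_filled_pad below 0.005 m and z of drum_a_mid in the frame of post_filled_pad below 0.0425 m and angle between drum_a_mid's own z axis and vertical below 0.06 rad and contact force between drum_a and post_filled between 2.4 and 4.4 N) or (horizontal distance between drum_a_mid and post_hollow_pad below 0.005 m and z of drum_a_mid in the frame of post_hollow_pad below 0.0425 m and angle between drum_a_mid's own z axis and vertical below 0.06 rad and contact force between drum_a and post_hollow between 0.3 and 2.3 N)) and ((horizontal distance between drum_b_mid and post_solid_pad below 0.005 m and z of drum_b_mid in the frame of post_solid_pad below 0.0425 m and angle between drum_b_mid's own z axis and vertical below 0.06 rad and contact force between drum_b and post_solid between 4.5 and 99 N) or (horizontal distance between drum_b_mid and post_filled_pad below 0.005 m and z of drum_b_mid in the frame of post_filled_pad below 0.0425 m and angle between drum_b_mid's own z axis and vertical below 0.06 rad and contact force between drum_b and post_filled between 2.4 and 4.4 N) or (horizontal distance between drum_b_mid and post_hollow_pad below 0.005 m and z of drum_b_mid in the frame of post_hollow_pad below 0.0425 m and angle between drum_b_mid's own z axis and vertical below 0.06 rad and contact force between drum_b and post_hollow between 0.3 and 2.3 N)) and linear speed of each of drum_a, drum_b below 0.02 m/s); the robot touches nothing.
It fails at once if a drum is rammed onto a post: more than 40 N between them (contact force between any of drum_a, drum_b and post_solid above 40 N or contact force between any of drum_a, drum_b and post_filled above 40 N or contact force between any of drum_a, drum_b and post_hollow above 40 N).
It fails at once if a bystander (tin, offcut or try square) is moved by more than 20 mm (distance of any of tin_mid, offcut_mid, square from where it was at the start of the episode above 0.02 m).
It also fails if it takes over 58 s, if anything falls off the work surface, if the arm or the gripper's body presses on something with over 40 N, if the wrist force passes 120 N, or if a joint passes its speed limit or range.

## Working session

There is one attempt and no reset: what is moved stays moved. The work goes in short steps, Python scripts to look and compute and a tool call to move; the robot and the scene stay as the last step left them, time stands still between calls to the robot, and variables do not carry over. Pictures are saved under pics/ and viewed, at most 10 in all, crops included, and the job is handed in when it is done.

Besides the shell and the picture viewer there is one more tool, called after "Emit:" as name(argument=value, ...), one argument or row to a line, values as JSON. apply_moves: Moves the arm, as the interface text tells. Its arguments: {"type":"object","properties":{"moves":{"type":"array","items":{"type":"number"}},"claw":{"type":"number"},"newtons":{"type":"number"}},"required":["moves"]}

```bash
mkdir -p pics
python3 - <<'E'
from workcell import status, vision
import cv2, numpy as np
s=status.get_state(); print({k:np.round(v,3).tolist() for k,v in s.items()})
for n in("scene","top"):
    d=vision.read_camera(n); cv2.imwrite(f"pics/{n}0.png",d["image"]); np.savez(f"{n}0.npz",**d)
    T=d["camera_from_world"]; print(n,np.round(-T[:3,:3].T@T[:3,3],3),np.round(T[2,:3],3), d["camera_matrix"][0,0])
E
```

```text
{'clock': 0.0, 'joint_pos': [-1.334, 0.314, 0.045, 1.304, -0.0, 1.431], 'qvel': [0.001, -0.001, -0.0, -0.0, -0.001, -0.001], 'tau': [0.0, -48.062, 29.854, 0.02, -0.0, 0.0], 'tcp_pos': [0.211, -0.534, 0.213], 'orientation': [-0.001, 0.982, 0.187, -0.0], 'wrist_force': [-0.909, 0.001, 0.163], 'ft_torque': [-0.012, -0.012, 0.031], 'grip_force': 0.0, 'finger_gap': 0.085}
scene [ 1.097 -0.724  0.73 ] [-0.506  0.624 -0.596] 442.9704143916012
top [ 0.383 -0.007  1.117] [ 0.118 -0.024 -0.993] 464.0600735508491
```

View pics/top0.png

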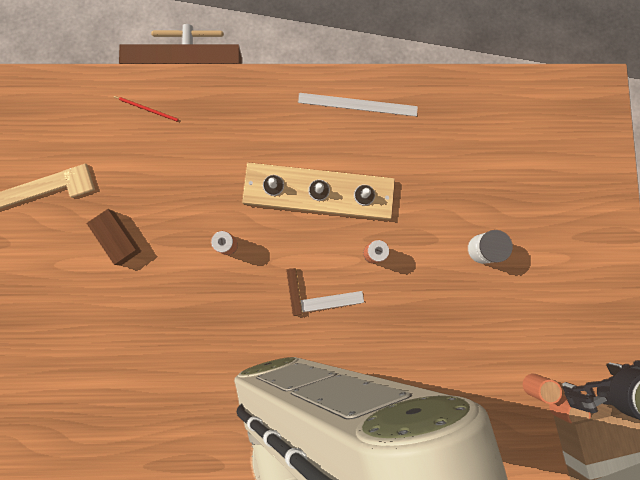

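View pics/scene0.png

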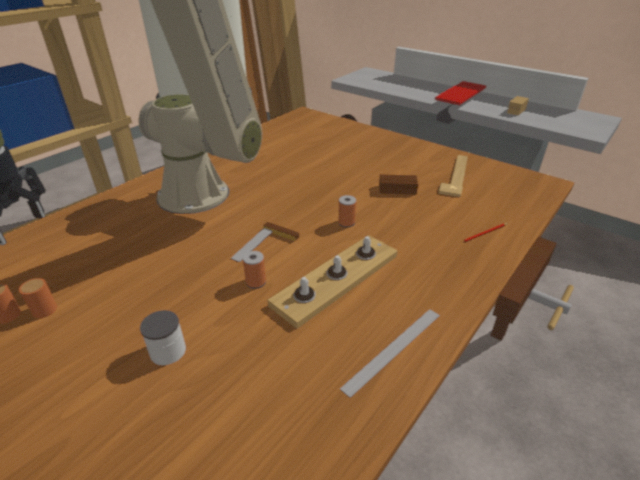

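The top view shows the drum plates at (222,241) and (378,250), and the posts (seat and tip) near (273,184), (319,189) and (365,194). The tin is at (490,247), the offcut at (115,237) and the square at (297,295). The scene view agrees.

```bash
cat > h.py <<'E'
import numpy as np, cv2
def ray(d,u,v,z):
    K=d["camera_matrix"];T=d["camera_from_world"];R=T[:3,:3]
    c=-R.T@T[:3,3]; r=R.T@np.linalg.inv(K)@[u,v,1]
    return c+r*(z-c[2])/r[2]
def proj(d,p):
    T=d["camera_from_world"];q=d["camera_matrix"]@(T[:3,:3]@p+T[:3,3]);return q[:2]/q[2]
E
python3 - <<'E'
from h import *
d=dict(np.load("top0.npz"));im=d["image"];hsv=cv2.cvtColor(im,cv2.COLOR_BGR2HSV)
def cen(u,v,m,r):
    w=np.zeros(m.shape,np.uint8);cv2.circle(w,(u,v),r,255,-1);m=(m&(w>0)).astype(np.uint8)
    n,l,s,c=cv2.connectedComponentsWithStats(m);i=1+np.argmax(s[1:,4]);h=cv2.convexHull(np.argwhere(l==i)[:,::-1].astype(np.int32))
    M=cv2.moments(h);return M['m10']/M['m00'],M['m01']/M['m00'],s[i]
gray=(hsv[...,1]<60)&(hsv[...,2]>110)
s=dict(np.load("scene0.npz"))
for n,u,v in(("L",222,241),("R",378,250)):
    a,b,st=cen(u,v,gray,16);p=ray(d,a,b,.08);print(n,a,b,st,p.round(4),"scene px",proj(s,p).round(1))
dark=hsv[...,2]<70
for n,u,v in(("s",273,185),("f",319,190),("h",365,195)):
    a,b,st=cen(u,v,dark,14);p=ray(d,a,b,.032);print(n,a,b,st,p.round(4),"scene px",proj(s,p).round(1))
for n,u,v,z in(("tin",495,245,.083),("off",112,237,.04),("sqcorner",297,293,.018),("sqbl",364,297,.01),("thing",545,390,.08)): print(n,ray(d,u,v,z).round(3))
for n,t in(("a",(200,140,420,330)),):
    x0,y0,x1,y1=t;A=cv2.resize(im[y0:y1,x0:x1],None,fx=3,fy=3,interpolation=cv2.INTER_CUBIC)
    B=cv2.resize(s["image"][180:340,220:420],None,fx=3,fy=3,interpolation=cv2.INTER_CUBIC)
    cv2.imwrite("pics/c1.png",A);cv2.imwrite("pics/c2.png",B)
E
```

```text
L 221.65239551478084 241.183995922528 [211 231  22  21 307] [0.4894 0.1731 0.08  ] scene px [347.4 199.2]
R 378.1005208333333 250.19270833333331 [368 240  21  21 302] [ 0.4654 -0.1775  0.08  ] scene px [253.1 256.4]
s 272.8861952861953 184.58720538720536 [264 176  19  18 117] [0.6285 0.0614 0.032 ] scene px [365.7 250.1]
f 318.5609756097561 189.47357723577235 [310 181  18  18 112] [ 0.6158 -0.0472  0.032 ] scene px [336.7 269.5]
h 364.2888432580424 194.48939082819984 [356 186  18  18 109] [ 0.6028 -0.1562  0.032 ] scene px [303.9 291.2]
tin [ 0.474 -0.442  0.083]
off [0.506 0.433 0.04 ]
sqcorner [0.372 0.006 0.018]
sqbl [ 0.36  -0.152  0.01 ]
thing [ 0.155 -0.535  0.08 ]
```

View pics/c1.png

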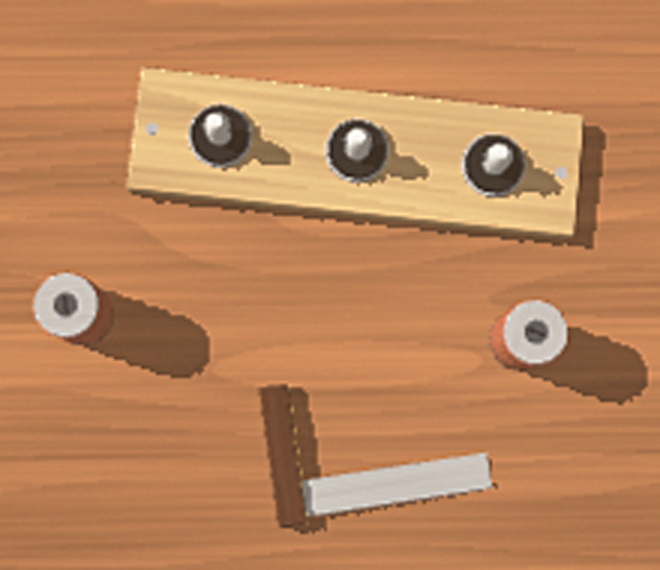

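Post spacings come out at 109.3 and 109.8 mm (110 expected), and the rack yaw is about -0.118 rad. The crop confirms the plates and posts. I'll go above the right drum with the fingers closing along the rack's x axis.

Emit:
apply_moves(
  moves=[10.14, 14.3, 0, 0, 0, 1.077, 10.14, 14.3, 0, 0, 0, 1.077, 10.14, 14.3, 0, 0, 0, 1.077, 10.14, 14.3, 0, 0, 0, 1.077, 10.14, 14.3, 0, 0, 0, 1.077, 10.14, 14.3, 0, 0, 0, 1.077, 10.14, 14.3, 0, 0, 0, 1.077, 10.14, 14.3, 0, 0, 0, 1.077, 10.14, 14.3, 0, 0, 0, 1.077, 10.14, 14.3, 0, 0, 0, 1.077, 10.14, 14.3, 0, 0, 0, 1.077, 10.14, 14.3, 0, 0, 0, 1.077, 10.14, 14.3, 0, 0, 0, 1.077, 10.14, 14.3, 0, 0, 0, 1.077, 10.14, 14.3, 0, 0, 0, 1.077, 10.14, 14.3, 0, 0, 0, 1.077],
  claw=100,
)

```text
clock: 1.43
tcp_pos: [0.4645, -0.1782, 0.2141]
orientation: [-0.0, 0.748, 0.664, -0.0]
wrist_force: [-0.1, -0.0, 0.2]
finger_gap: 0.086
grip_force: 0.0
```

Run:
```python
from workcell import status, vision
from h import *
s=status.get_state(); print({k:np.round(v,3).tolist() for k,v in s.items()})
d=vision.read_camera("wrist");np.savez("w1.npz",**d);im=d["image"].copy()
T=d["camera_from_world"];print((-T[:3,:3].T@T[:3,3]).round(3),T[:3,:3].round(3))
for p in([.4654,-.1775,.08],[.6158,-.0472,.032],[.6028,-.1562,.032]):
    q=proj(d,np.array(p));print(q.round(1));cv2.drawMarker(im,(int(q[0]),int(q[1])),(255,0,255),0,12)
cv2.imwrite("pics/w1.png",im)
```

```text
{'clock': 1.433, 'joint_pos': [-0.528, 0.163, -0.149, 1.259, -0.0, 1.162], 'qvel': [-0.002, -0.002, 0.001, -0.0, 0.001, 0.002], 'tau': [0.331, -39.229, 29.642, 0.009, 0.012, -0.003], 'tcp_pos': [0.465, -0.178, 0.214], 'orientation': [-0.0, 0.748, 0.664, -0.0], 'wrist_force': [-0.079, -0.005, 0.177], 'ft_torque': [-0.001, 0.027, 0.014], 'grip_force': 0.0, 'finger_gap': 0.086}
[ 0.474 -0.105  0.375] [[ 0.993 -0.119 -0.001]
 [-0.114 -0.95   0.292]
 [-0.035 -0.29  -0.957]]
[321.2 214.9]
[489.  21.]
[473.1 160.4]
```

View pics/w1.png

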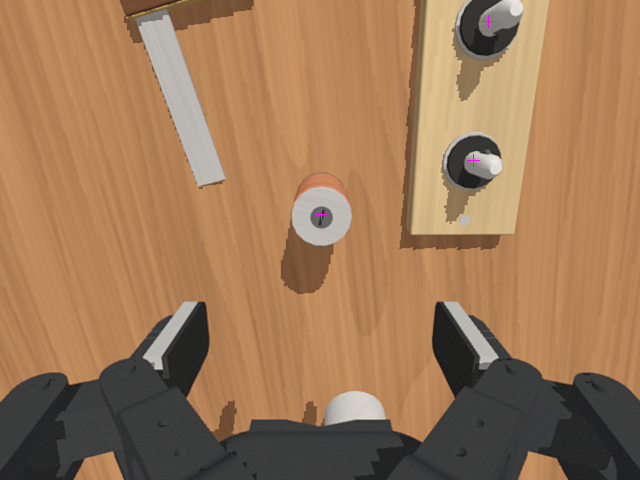

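The projected points land on the plate centre (321,215) and the seat centre (473,160) to within about 2 px. The drum is centred between the fingers, so I'll descend and grip.

Emit:
apply_moves(
  moves=[0.03, 0.03, -1.5, 0, 0, 0, 0.03, 0.03, -3, 0, 0, 0, 0.03, 0.03, -4.5, 0, 0, 0, 0.03, 0.03, -5.8, 0, 0, 0, 0.03, 0.03, -6.8, 0, 0, 0, 0.03, 0.03, -6.8, 0, 0, 0, 0.03, 0.03, -6.8, 0, 0, 0],
)

```text
clock: 2.07
tcp_pos: [0.4644, -0.1765, 0.0435]
orientation: [-0.002, 0.748, 0.664, -0.001]
wrist_force: [0.2, 0.2, -0.2]
finger_gap: 0.0855
grip_force: 0.0
```

Emit:
apply_moves(
  moves=[0, 0, 0, 0, 0, 0, 0, 0, 0, 0, 0, 0, 0, 0, 0, 0, 0, 0, 0, 0, 0, 0, 0, 0, 0, 0, 0, 0, 0, 0, 0, 0, 0, 0, 0, 0, 0, 0, 0, 0, 0, 0, 0, 0, 0, 0, 0, 0, 0, 0, 0, 0, 0, 0, 0, 0, 0, 0, 0, 0],
  claw=40,
  newtons=50,
)

```text
clock: 2.9
tcp_pos: [0.4672, -0.1774, 0.0466]
orientation: [0.002, 0.747, 0.665, 0.0]
wrist_force: [-2.2, -0.6, 8.1]
finger_gap: 0.0473
grip_force: 50.5
```

Run:
```python
from workcell import status
import numpy as np
s=status.get_state(); print({k:np.round(v,3).tolist() for k,v in s.items()})
```

```text
{'clock': 2.9, 'joint_pos': [-0.523, 0.285, -0.43, 0.852, -0.0, 1.164], 'qvel': [0.002, 0.001, -0.0, 0.003, 0.001, 0.0], 'tau': [0.292, -38.367, 23.761, -0.735, 0.254, 0.013], 'tcp_pos': [0.467, -0.177, 0.047], 'orientation': [0.002, 0.747, 0.665, 0.0], 'wrist_force': [-2.176, -0.593, 8.082], 'ft_torque': [-0.017, 0.343, 0.019], 'grip_force': 50.51, 'finger_gap': 0.047}
```

Emit:
apply_moves(
  moves=[0, 0, 0.5, 0, 0, 0, 0, 0, 1, 0, 0, 0, 0, 0, 1.6, 0, 0, 0, 0, 0, 2.4, 0, 0, 0, 0, 0, 2.4, 0, 0, 0, 0, 0, 2.4, 0, 0, 0, 0, 0, 2.4, 0, 0, 0, 0, 0, 2.4, 0, 0, 0, 0, 0, 2.4, 0, 0, 0, 0, 0, 2.4, 0, 0, 0],
)

```text
clock: 3.73
tcp_pos: [0.4652, -0.1761, 0.1034]
orientation: [-0.001, 0.747, 0.665, -0.0]
wrist_force: [-0.2, 0.5, -0.3]
finger_gap: 0.0473
grip_force: 52.3
```

Run:
```python
from workcell import status,vision
from h import *
for i in range(3):
  d=vision.read_camera("wrist"); s=status.get_state(); print(s["wrist_force"],s["tcp_pos"])
print(s["orientation"],s["finger_gap"])
np.savez("w2.npz",**d);im=d["image"].copy()
for p in([s["tcp_pos"][0],s["tcp_pos"][1],.136],[.6158,-.0472,.032],[.6028,-.1562,.032],[.6285,.0614,.032]):
    q=proj(d,np.array(p));print(q.round(1));cv2.drawMarker(im,(int(q[0]),int(q[1])),(255,0,255),0,12)
cv2.imwrite("pics/w2.png",im)
```

```text
[-0.58898152 -0.16319922 -1.10780551] [ 0.46538151 -0.17619576  0.10350168]
[-0.48527432  0.59157263 -1.17436824] [ 0.46549461 -0.17628428  0.10364214]
[ 0.40503582  0.03540881 -1.52791603] [ 0.46557364 -0.17632229  0.10376612]
[-3.70886523e-04  7.47242117e-01  6.64551782e-01 -1.03263953e-04] 0.04712113975548188
[320.1 324.2]
[576.2 -24.9]
[540.8 183.6]
[ 624.1 -310.8]
```

View pics/w2.png

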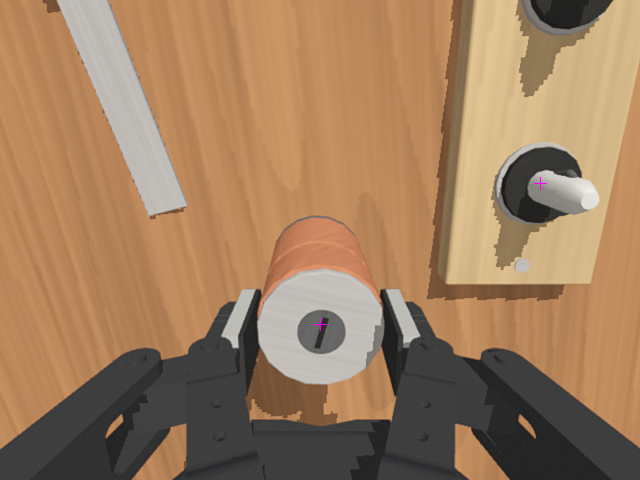

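The drum is held upright with its plate centre at (321,327), about 1 mm from the TCP axis. The force is still settling, so I'll wait and read it again.

Emit:
apply_moves(
  moves=[0, 0, 0.6, 0, 0, 0, 0, 0, 0.6, 0, 0, 0, 0, 0, 0.6, 0, 0, 0, 0, 0, 0.6, 0, 0, 0, 0, 0, 0.6, 0, 0, 0, 0, 0, 0.6, 0, 0, 0, 0, 0, 0.6, 0, 0, 0, 0, 0, 0.6, 0, 0, 0, 0, 0, 0.6, 0, 0, 0, 0, 0, 0.6, 0, 0, 0, 0, 0, 0.6, 0, 0, 0, 0, 0, 0.6, 0, 0, 0, 0, 0, 0.6, 0, 0, 0, 0, 0, 0.6, 0, 0, 0],
)

```text
clock: 5.05
tcp_pos: [0.4658, -0.1765, 0.1193]
orientation: [0.0, 0.747, 0.665, 0.0]
wrist_force: [1.2, 0.1, -1.7]
finger_gap: 0.047
grip_force: 52.4
```

```bash
cat > f.py <<'E'
from workcell import status,vision
import numpy as np
F=[]
for i in range(8):
  vision.read_camera("top"); s=status.get_state(); F.append(np.r_[s["wrist_force"],s["ft_torque"],s["tcp_pos"]])
F=np.array(F);print(F[:,2].round(2));print(F.mean(0).round(4),s["clock"])
E
python3 f.py
```

```text
[-1.57 -2.03 -1.97 -1.17 -1.65 -2.56 -2.   -1.33]
[-0.3036 -0.2191 -1.784   0.0028  0.013  -0.0122  0.4658 -0.1765  0.1192] 5.45
```

About -1.8 N, so hollow looks likely: 1.4 N expected, against 3.3 N for filled. I'll carry it above the right post and weigh it again there.

Emit:
apply_moves(
  moves=[0.2, 0, 1.1, 0, 0, 0, 1.4, 0.2, 1.1, 0, 0, 0, 2.6, 0.4, 1.1, 0, 0, 0, 3.8, 0.6, 1.1, 0, 0, 0, 4.8, 0.75, 1.1, 0, 0, 0, 5.48, 0.83, 1.1, 0, 0, 0, 5.48, 0.83, 1.1, 0, 0, 0, 5.48, 0.83, 1.1, 0, 0, 0, 5.48, 0.83, 1.1, 0, 0, 0, 5.48, 0.83, 1.1, 0, 0, 0, 5.48, 0.83, 1.1, 0, 0, 0, 5.48, 0.83, 1.1, 0, 0, 0, 5.48, 0.83, 1.1, 0, 0, 0, 5.48, 0.83, 1.1, 0, 0, 0],
)

```text
clock: 6.62
tcp_pos: [0.6026, -0.1559, 0.147]
orientation: [0.0, 0.747, 0.664, 0.0]
wrist_force: [-0.4, 0.6, -1.8]
finger_gap: 0.0472
grip_force: 52.5
```

```bash
python3 f.py
python3 - <<'E'
from workcell import vision
from h import *
d=vision.read_camera("scene");np.savez("s3.npz",**d);w=vision.read_camera("wrist")
np.savez("w3.npz",**w)
a=d["image"].copy();
for z in(.032,.074):
    q=proj(d,np.array([.6028,-.1562,z]));cv2.drawMarker(a,(int(round(q[0])),int(round(q[1]))),(255,0,255),0,3)
a=cv2.resize(a[190:310,250:370],(400,400));b=cv2.resize(w["image"][100:480,130:510],(400,400))
cv2.imwrite("pics/c3.png",np.hstack([a,b]))
E
```

```text
[-0.66 -1.22 -1.9  -0.95 -1.53 -1.42 -2.01 -2.08]
[ 0.133   0.1423 -1.4687  0.0164 -0.0058  0.0202  0.6028 -0.1557  0.1468] 7.0167
```

View pics/c3.png

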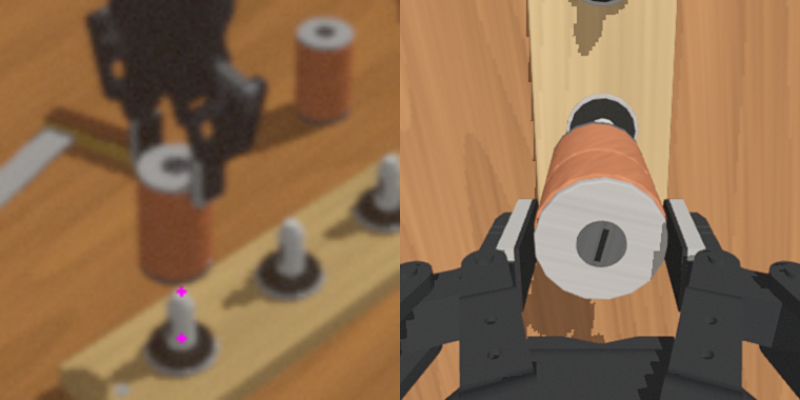

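Run:
```python
from h import *
d=dict(np.load("s3.npz"));w=dict(np.load("w3.npz"))
print("cam x in world",d["camera_from_world"][0,:3].round(3), w["camera_from_world"][0,:3].round(3))
c=lambda q:((q-[250,190])*400/120).round(1)
for z in(.1,.18): print(z,c(proj(d,np.array([.6028,-.1557,z]))), c(proj(d,np.array([.6028,-.1562,z]))))
print("wrist",((proj(w,np.array([.6028,-.1557,.18]))-[130,100])*400/380+[400,0]).round(1),((proj(w,np.array([.6028,-.1562,.032]))-[130,100])*400/380+[400,0]).round(1))
def edges(im,r0,r1,c0,c1):
    h=cv2.cvtColor(im,cv2.COLOR_BGR2HSV)
    for r in range(r0,r1):
        m=np.where((h[r,c0:c1,1]>0)&((im[r,c0:c1,2].astype(int)-im[r,c0:c1,1])>60))[0]; print(r,(m.min()+c0,m.max()+c0) if len(m) else None, end="; ")
np.set_printoptions(linewidth=200)
im=d["image"];
for r in (256,260,264,268): print(r,(im[r,286:318,2].astype(int)-im[r,286:318,1]))
for r in (284,286): print(r,im[r,292:318].astype(int).sum(1))
```

```text
cam x in world [ 0.78   0.626 -0.007] [ 0.993 -0.117 -0.   ]
0.1 [178.  261.4] [177.5 261.8]
0.18 [175.2 164.1] [174.7 164.4]
wrist [599.8 237.3] [600.2 129.4]
256 [52 49 53 53 51 46 48 45 46 48 46 47 47 48 46 45 49 47 49 47 43 47 47 50 55 60 59 54 52 49 50 49]
260 [50 49 48 50 49 48 47 46 44 47 46 46 48 47 48 50 49 48 47 46 48 49 47 52 55 55 58 57 53 51 50 50]
264 [51 52 52 50 52 46 43 44 46 45 48 49 48 44 50 47 49 47 47 48 48 48 51 52 52 57 57 58 53 48 47 49]
268 [52 50 50 48 48 45 42 44 48 47 47 45 49 50 47 49 49 48 46 45 48 50 46 53 53 52 44 39 40 39 37 33]
284 [406 429 442 440 448 448 430 402 354 337 348 352 370 388 400 426 443 428 432 429 436 432 437 438 433 429]
286 [436 441 438 435 435 407 361 297 246 274 324 354 367 384 393 391 363 346 385 406 428 431 432 427 416 417]
```

Weighed again at -1.5 N, so it is hollow. In the wrist view the plate centre at (601,238) is within 1 mm of the predicted spot over the seat. I'll lower it onto the springs.

Emit:
apply_moves(
  moves=[0, 0.01, -0.5, 0, 0, 0, 0, 0.01, -1, 0, 0, 0, 0, 0.01, -1.2, 0, 0, 0, 0, 0.01, -1.3, 0, 0, 0, 0, 0.01, -1.4, 0, 0, 0, 0, 0.01, -1.5, 0, 0, 0, 0, 0.01, -1.6, 0, 0, 0, 0, 0.01, -1.6, 0, 0, 0, 0, 0.01, -1.6, 0, 0, 0],
)

```text
clock: 7.87
tcp_pos: [0.6039, -0.1558, 0.1071]
orientation: [0.001, 0.747, 0.665, 0.001]
wrist_force: [3.9, -0.8, -2.3]
finger_gap: 0.047
grip_force: 52.3
```

```bash
python3 f.py
```

```text
[-2.46 -3.17 -3.16 -2.29 -2.38 -2.54 -2.47 -2.19]
[ 5.1052 -1.1697 -2.5821 -0.2281 -1.34    0.0183  0.6038 -0.1558  0.1071] 8.2667
```

A +5 N side force means the post axis lies a little further in +x, so I'll shift 2 mm.

Emit:
apply_moves(
  moves=[0.08, -0.02, 0, 0, 0, 0, 0.08, -0.02, 0, 0, 0, 0, 0.08, -0.02, 0, 0, 0, 0, 0.08, -0.02, 0, 0, 0, 0, 0.08, -0.02, 0, 0, 0, 0],
)

```text
clock: 8.68
tcp_pos: [0.6043, -0.1558, 0.1066]
orientation: [-0.0, 0.747, 0.665, -0.0]
wrist_force: [1.2, -0.1, -0.7]
finger_gap: 0.0475
grip_force: 52.6
```

```bash
python3 f.py
```

```text
[-0.79 -1.29 -0.02 -1.33 -1.66 -1.09 -0.17 -1.26]
[ 0.5919 -0.3266 -0.9502 -0.0077 -0.0958  0.0263  0.6044 -0.1558  0.1065] 9.0833
```

Emit:
apply_moves(
  moves=[0, 0, -0.04, 0, 0, 0, 0, 0, -0.08, 0, 0, 0, 0, 0, -0.12, 0, 0, 0, 0, 0, -0.16, 0, 0, 0, 0, 0, -0.2, 0, 0, 0, 0, 0, -0.24, 0, 0, 0, 0, 0, -0.28, 0, 0, 0, 0, 0, -0.28, 0, 0, 0],
)

```text
clock: 9.75
tcp_pos: [0.6057, -0.1563, 0.1007]
orientation: [0.001, 0.747, 0.665, 0.001]
wrist_force: [0.9, -0.6, 3.2]
finger_gap: 0.0471
grip_force: 53.0
```

Emit:
apply_moves(
  moves=[0, 0, -0.04, 0, 0, 0, 0, 0, -0.08, 0, 0, 0, 0, 0, -0.12, 0, 0, 0, 0, 0, -0.12, 0, 0, 0],
)

```text
clock: 10.08
tcp_pos: [0.6059, -0.1563, 0.0977]
orientation: [0.001, 0.747, 0.665, 0.001]
wrist_force: [1.1, -0.4, 2.6]
finger_gap: 0.0472
grip_force: 53.0
```

Emit:
apply_moves(
  moves=[0, 0, -0.05, 0, 0, 0, 0, 0, -0.1, 0, 0, 0, 0, 0, -0.15, 0, 0, 0, 0, 0, -0.2, 0, 0, 0, 0, 0, -0.25, 0, 0, 0, 0, 0, -0.3, 0, 0, 0, 0, 0, -0.35, 0, 0, 0, 0, 0, -0.4, 0, 0, 0, 0, 0, -0.4, 0, 0, 0],
)

```text
clock: 10.83
tcp_pos: [0.6044, -0.1557, 0.0859]
orientation: [-0.001, 0.747, 0.665, -0.0]
wrist_force: [0.1, 0.5, -1.5]
finger_gap: 0.0473
grip_force: 52.5
```

```bash
python3 f.py
python3 - <<'E'
from workcell import vision
from h import *
d=vision.read_camera("scene");w=vision.read_camera("wrist");np.savez("s4.npz",**d);np.savez("w4.npz",**w)
a=cv2.resize(d["image"][190:310,250:370],(400,400));b=cv2.resize(w["image"][100:480,130:510],(400,400))
cv2.imwrite("pics/c4.png",np.hstack([a,b]))
E
```

```text
[-1.8  -1.81 -1.14 -1.37 -0.6  -2.21 -1.17 -1.39]
[-0.135   0.0149 -1.4381  0.0019 -0.0252  0.0147  0.6045 -0.1558  0.0865] 11.2333
```

View pics/c4.png

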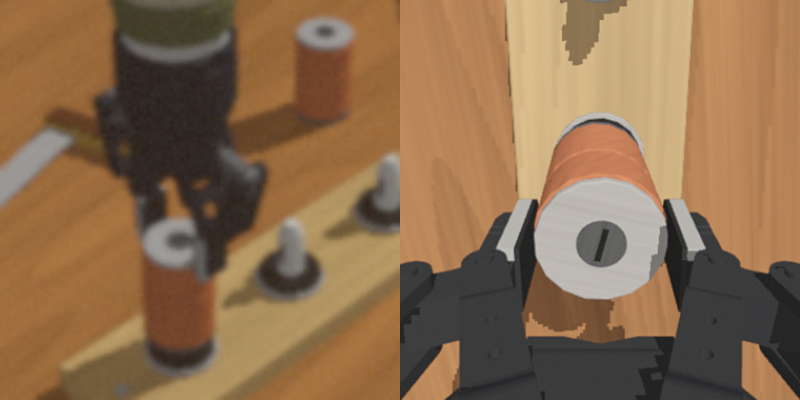

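The force is now just the weight (-1.4 N), the lateral force is about zero, and the drum sits unslipped about 8 mm above the seat. It is past the springs, so I'll seat it and let go.

Emit:
apply_moves(
  moves=[0, 0, -0.06, 0, 0, 0, 0, 0, -0.12, 0, 0, 0, 0, 0, -0.18, 0, 0, 0, 0, 0, -0.24, 0, 0, 0, 0, 0, -0.3, 0, 0, 0, 0, 0, -0.36, 0, 0, 0, 0, 0, -0.4, 0, 0, 0, 0, 0, -0.4, 0, 0, 0, 0, 0, -0.4, 0, 0, 0, 0, 0, -0.4, 0, 0, 0],
)

```text
clock: 12.17
tcp_pos: [0.6048, -0.1561, 0.0778]
orientation: [0.0, 0.747, 0.665, 0.0]
wrist_force: [-3.3, 0.6, 6.0]
finger_gap: 0.0472
grip_force: 53.3
```

```bash
python3 f.py
```

```text
[5.78 4.56 4.25 5.62 4.6  5.49 5.67 5.19]
[-2.5361  0.5822  5.146   0.1456  0.5729  0.0091  0.6048 -0.156   0.0778] 12.5667
```

Emit:
apply_moves(
  moves=[0, 0, 0, 0, 0, 0, 0, 0, 0, 0, 0, 0, 0, 0, 0, 0, 0, 0, 0, 0, 0, 0, 0, 0, 0, 0, 0, 0, 0, 0, 0, 0, 0, 0, 0, 0],
  claw=85,
)

```text
clock: 13.07
tcp_pos: [0.6048, -0.1559, 0.0766]
orientation: [-0.0, 0.747, 0.665, -0.0]
wrist_force: [-0.6, 0.2, 0.4]
finger_gap: 0.0725
grip_force: 0.0
```

Run:
```python
from workcell import vision,status
from h import *
w=vision.read_camera("wrist");np.savez("w5.npz",**w);s=status.get_state();print(s["tcp_pos"],s["finger_gap"],s["grip_force"])
g=cv2.cvtColor(w["image"],cv2.COLOR_BGR2HSV)
m=((g[...,1]<50)&(g[...,2]>120)).astype(np.uint8);n,l,st,c=cv2.connectedComponentsWithStats(m)
for i in np.argsort(-st[1:,4])[:3]+1: print(st[i],c[i])
for z in(.112,.114,.122): print(z,proj(w,np.array([.6044,-.1558,z])).round(1),proj(w,np.array([.6044+.025,-.1558,z])).round(1))
```

```text
[ 0.60479225 -0.15594627  0.07658176] 0.07251598928347695 0.0
[  251   270   129   117 10049] [314.3550602  327.34610409]
[ 295    2   48   63 2194] [318.23381951  31.73245214]
[172 296  47  64 927] [193.97734628 326.04638619]
0.112 [318.7 328.1] [386.5 321.1]
0.114 [318.7 331. ] [387.4 323.9]
0.122 [318.6 343.4] [391.3 335.9]
```

The plate projects as expected for a home drum (top at 0.112 m). The post and the first grasp both showed about +1.7 mm in x against the estimates, so I'll apply that to the rest. Next is the left drum.

Emit:
apply_moves(
  moves=[0, 0, 1.2, 0, 0, 0, 0, 0, 2.8, 0, 0, 0, 0, 0, 4.4, 0, 0, 0, -0.5, 1.4, 4.94, 0, 0, 0, -4.57, 13.17, 4.94, 0, 0, 0, -4.57, 13.17, 4.94, 0, 0, 0, -4.57, 13.17, 4.94, 0, 0, 0, -4.57, 13.17, 4.94, 0, 0, 0, -4.57, 13.17, 4.94, 0, 0, 0, -4.57, 13.17, 4.94, 0, 0, 0, -4.57, 13.17, 4.94, 0, 0, 0, -4.57, 13.17, 4.94, 0, 0, 0, -4.57, 13.17, 4.94, 0, 0, 0, -4.57, 13.17, 4.94, 0, 0, 0, -4.57, 13.17, 4.94, 0, 0, 0, -4.57, 13.17, 4.94, 0, 0, 0, -4.57, 13.17, 4.94, 0, 0, 0],
  claw=100,
)

```text
clock: 14.53
tcp_pos: [0.4911, 0.1721, 0.2001]
orientation: [0.0, 0.748, 0.664, -0.0]
wrist_force: [0.6, -0.4, 0.1]
finger_gap: 0.0855
grip_force: 0.0
```

```bash
python3 f.py
python3 - <<'E'
from workcell import vision,status
from h import *
w=vision.read_camera("wrist");np.savez("w6.npz",**w);s=status.get_state();print(s["tcp_pos"],s["finger_gap"])
g=cv2.cvtColor(w["image"],cv2.COLOR_BGR2HSV)
m=((g[...,1]<50)&(g[...,2]>120)).astype(np.uint8);n,l,st,c=cv2.connectedComponentsWithStats(m)
for i in np.argsort(-st[1:,4])[:4]+1:
    h=cv2.convexHull(np.argwhere(l==i)[:,::-1].astype(np.int32));M=cv2.moments(h);q=(M['m10']/M['m00'],M['m01']/M['m00']);print(st[i],np.round(q,1),ray(w,*q,.08).round(4))
print(proj(w,np.array([.491,.1731,.08])))
# recheck hollow drum from top camera
d=vision.read_camera("top");np.savez("t6.npz",**d);g=cv2.cvtColor(d["image"],cv2.COLOR_BGR2HSV)
m=((g[...,1]<60)&(g[...,2]>110)).astype(np.uint8);n,l,st,c=cv2.connectedComponentsWithStats(m)
q0=proj(d,np.array([.6044,-.1562,.112]))
for i in range(1,n):
    if np.hypot(*(c[i]-q0))<12 and st[i,4]>50: print(c[i],st[i],q0,ray(d,*c[i],.112))
E
```

```text
[-0.52 -0.53 -0.37  0.39 -0.27  0.36  0.    0.34]
[-0.1001  0.1713 -0.0747 -0.0023  0.0149  0.0007  0.4909  0.1726  0.2002] 14.9333
[0.49065398 0.17316922 0.20022932] 0.08526796812810485
[ 287  190   63   62 2613] [317.9 220.3] [0.489  0.1733 0.08  ]
[ 192  379   48   63 1406] [215.6 408.5] [0.3782 0.0125 0.08  ]
[ 444  276   60   94 1335] [478.1 317. ] [0.6094 0.0767 0.08  ]
[ 143  302   55   68 1069] [168.6 336.7] [0.3536 0.0884 0.08  ]
[320.59247047 220.25498738]
[369.00320513 187.45833333] [359 177  21  22 312] [369.03305798 186.54800806] [ 0.60234628 -0.15607863  0.112     ]
```

The empty reading is about -0.1 N, and the left drum is confirmed at y 0.173. The hollow drum still reads upright at home. I'll descend and grip.

Emit:
apply_moves(
  moves=[-0.03, 0, -1.5, 0, 0, 0, -0.03, 0, -3, 0, 0, 0, -0.03, 0, -4.5, 0, 0, 0, -0.03, 0, -5.6, 0, 0, 0, -0.03, 0, -6.24, 0, 0, 0, -0.03, 0, -6.24, 0, 0, 0, -0.03, 0, -6.24, 0, 0, 0],
)

```text
clock: 15.62
tcp_pos: [0.4891, 0.1732, 0.0437]
orientation: [-0.001, 0.747, 0.665, -0.001]
wrist_force: [-0.2, 0.1, -0.5]
finger_gap: 0.0856
grip_force: 0.0
```

Emit:
apply_moves(
  moves=[0, 0, 0, 0, 0, 0, 0, 0, 0, 0, 0, 0, 0, 0, 0, 0, 0, 0, 0, 0, 0, 0, 0, 0, 0, 0, 0, 0, 0, 0, 0, 0, 0, 0, 0, 0, 0, 0, 0, 0, 0, 0, 0, 0, 0, 0, 0, 0, 0, 0, 0, 0, 0, 0, 0, 0, 0, 0, 0, 0],
  claw=40,
  newtons=55,
)

```text
clock: 16.45
tcp_pos: [0.4908, 0.1737, 0.0464]
orientation: [0.001, 0.747, 0.665, 0.001]
wrist_force: [-3.0, 0.2, 7.9]
finger_gap: 0.0475
grip_force: 55.2
```

Emit:
apply_moves(
  moves=[0, 0, 0.5, 0, 0, 0, 0, 0, 1, 0, 0, 0, 0, 0, 1.8, 0, 0, 0, 0, 0, 2.6, 0, 0, 0, 0, 0, 3.4, 0, 0, 0, 0, 0, 4.1, 0, 0, 0, 0, 0, 4.1, 0, 0, 0, 0, 0, 4.1, 0, 0, 0, 0, 0, 4.1, 0, 0, 0, 0, 0, 4.1, 0, 0, 0, 0, 0, 4.1, 0, 0, 0, 0, 0, 4.1, 0, 0, 0],
)

```text
clock: 17.45
tcp_pos: [0.4891, 0.1732, 0.1456]
orientation: [-0.001, 0.747, 0.665, -0.001]
wrist_force: [0.7, -0.8, -3.4]
finger_gap: 0.0475
grip_force: 57.5
```

```bash
python3 f.py
```

```text
[-3.84 -2.98 -3.36 -3.21 -3.89 -2.98 -3.47 -3.16]
[ 0.0974 -0.0687 -3.3617  0.0133 -0.0072 -0.0055  0.4896  0.1733  0.1464] 17.85
```

3.4 N means filled, so this one goes on the middle post.

Emit:
apply_moves(
  moves=[0.6, -1.0, 0, 0, 0, 0, 1.3, -2.2, 0, 0, 0, 0, 2.0, -3.4, 0, 0, 0, 0, 2.7, -4.6, 0, 0, 0, 0, 3.4, -5.8, 0, 0, 0, 0, 4.1, -7.0, 0, 0, 0, 0, 4.7, -8.1, 0, 0, 0, 0, 5.08, -8.78, 0, 0, 0, 0, 5.08, -8.78, 0, 0, 0, 0, 5.08, -8.78, 0, 0, 0, 0, 5.08, -8.78, 0, 0, 0, 0, 5.08, -8.78, 0, 0, 0, 0, 5.08, -8.78, 0, 0, 0, 0, 5.08, -8.78, 0, 0, 0, 0],
)

```text
clock: 19.02
tcp_pos: [0.6165, -0.0452, 0.147]
orientation: [0.0, 0.747, 0.665, 0.0]
wrist_force: [0.6, -0.6, -3.1]
finger_gap: 0.0476
grip_force: 57.8
```

```bash
python3 f.py
python3 - <<'E'
from workcell import vision
from h import *
d=vision.read_camera("scene");w=vision.read_camera("wrist");np.savez("w7.npz",**w)
a=cv2.resize(d["image"][170:310,260:400],(400,400));b=cv2.resize(w["image"][100:480,130:510],(400,400))
print(((proj(w,np.array([.6173,-.0466,.1795]))-[130,100])*400/380+[400,0]).round(1))
cv2.imwrite("pics/c7.png",np.hstack([a,b]))
E
```

```text
[-3.54 -3.83 -3.84 -3.47 -3.43 -4.05 -2.38 -3.15]
[-5.2400e-02 -1.6390e-01 -3.4621e+00  1.4600e-02 -1.0700e-02  6.0000e-04
  6.1670e-01 -4.5800e-02  1.4690e-01] 19.4167
[601.4 237.3]
```

View pics/c7.png

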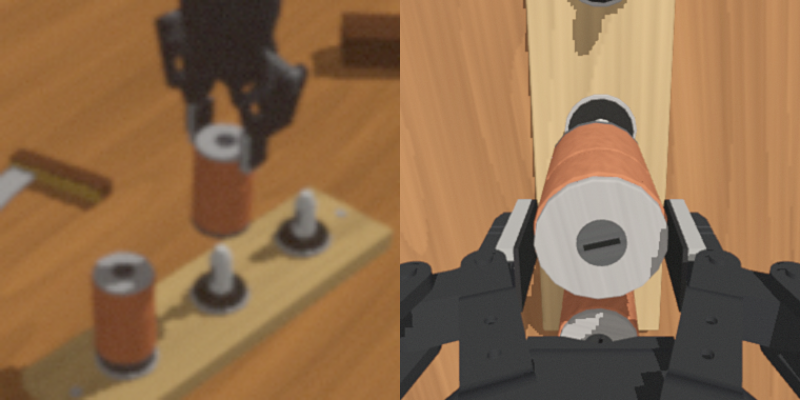

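It weighs 3.46 N again, so filled is confirmed. The drum hangs over the middle post with its plate at (601,237), as predicted, and the hollow drum sits home on the right post. I'll lower it.

Emit:
apply_moves(
  moves=[0, 0, -0.5, 0, 0, 0, 0, 0, -1, 0, 0, 0, 0, 0, -1.2, 0, 0, 0, 0, 0, -1.3, 0, 0, 0, 0, 0, -1.4, 0, 0, 0, 0, 0, -1.5, 0, 0, 0, 0, 0, -1.6, 0, 0, 0, 0, 0, -1.6, 0, 0, 0, 0, 0, -1.6, 0, 0, 0],
)

```text
clock: 20.27
tcp_pos: [0.6172, -0.0463, 0.107]
orientation: [0.0, 0.747, 0.665, 0.0]
wrist_force: [0.3, 0.1, -3.1]
finger_gap: 0.0478
grip_force: 57.8
```

```bash
python3 f.py
```

```text
[-2.95 -4.33 -3.18 -3.42 -3.07 -3.49 -3.6  -4.03]
[ 7.5410e-01  2.6700e-02 -3.5095e+00 -7.5900e-02 -2.2930e-01  2.7000e-03
  6.1710e-01 -4.6300e-02  1.0700e-01] 20.6667
```

No side load. I'll press past the springs in 1 mm steps, as before.

Emit:
apply_moves(
  moves=[0, 0, -0.04, 0, 0, 0, 0, 0, -0.08, 0, 0, 0, 0, 0, -0.12, 0, 0, 0, 0, 0, -0.16, 0, 0, 0, 0, 0, -0.2, 0, 0, 0, 0, 0, -0.24, 0, 0, 0, 0, 0, -0.28, 0, 0, 0, 0, 0, -0.32, 0, 0, 0, 0, 0, -0.36, 0, 0, 0, 0, 0, -0.4, 0, 0, 0, 0, 0, -0.4, 0, 0, 0],
)

```text
clock: 21.58
tcp_pos: [0.6172, -0.0463, 0.0967]
orientation: [0.0, 0.747, 0.665, 0.0]
wrist_force: [2.1, -0.7, -2.7]
finger_gap: 0.0474
grip_force: 57.9
```

Emit:
apply_moves(
  moves=[0, 0, -0.05, 0, 0, 0, 0, 0, -0.1, 0, 0, 0, 0, 0, -0.15, 0, 0, 0, 0, 0, -0.2, 0, 0, 0, 0, 0, -0.25, 0, 0, 0, 0, 0, -0.3, 0, 0, 0, 0, 0, -0.35, 0, 0, 0, 0, 0, -0.4, 0, 0, 0, 0, 0, -0.4, 0, 0, 0],
)

```text
clock: 22.33
tcp_pos: [0.6167, -0.0462, 0.0861]
orientation: [-0.0, 0.747, 0.665, -0.0]
wrist_force: [2.2, -1.2, -4.8]
finger_gap: 0.0479
grip_force: 57.8
```

```bash
python3 f.py
```

```text
[-4.89 -5.9  -5.15 -5.19 -5.64 -5.15 -5.23 -6.6 ]
[ 2.8634e+00 -8.3100e-01 -5.4672e+00 -2.6290e-01 -8.1180e-01  2.5000e-03
  6.1670e-01 -4.6200e-02  8.6300e-02] 22.7333
```

Emit:
apply_moves(
  moves=[0.04, -0.01, -0.06, 0, 0, 0, 0.04, -0.01, -0.12, 0, 0, 0, 0.04, -0.01, -0.18, 0, 0, 0, 0.04, -0.01, -0.24, 0, 0, 0, 0.04, -0.01, -0.3, 0, 0, 0, 0.04, -0.01, -0.36, 0, 0, 0, 0.04, -0.01, -0.4, 0, 0, 0, 0.04, -0.01, -0.4, 0, 0, 0, 0.04, -0.01, -0.4, 0, 0, 0, 0.04, -0.01, -0.4, 0, 0, 0],
)

```text
clock: 23.57
tcp_pos: [0.6175, -0.0464, 0.0774]
orientation: [-0.0, 0.747, 0.665, -0.0]
wrist_force: [-4.4, 0.9, 4.5]
finger_gap: 0.0475
grip_force: 58.7
```

```bash
python3 f.py
```

```text
[6.36 5.9  5.14 5.46 5.88 6.75 5.46 5.95]
[-4.0686  0.1393  5.8634  0.0864  0.9155 -0.0125  0.6175 -0.0464  0.0773] 23.9667
```

Seated at about 9 N on the rubber. I'll release and go up.

Emit:
apply_moves(
  moves=[0, 0, 0, 0, 0, 0, 0, 0, 0, 0, 0, 0, 0, 0, 0, 0, 0, 0, 0, 0, 0, 0, 0, 0, 0, 0, 0, 0, 0, 0, 0, 0, 0, 0, 0, 0],
  claw=85,
)

```text
clock: 24.47
tcp_pos: [0.6179, -0.0465, 0.0766]
orientation: [0.0, 0.747, 0.665, 0.0]
wrist_force: [1.2, -0.1, 0.5]
finger_gap: 0.0726
grip_force: 0.0
```

Emit:
apply_moves(
  moves=[0, 0, 0.8, 0, 0, 0, 0, 0, 2, 0, 0, 0, 0, 0, 3.2, 0, 0, 0, 0, 0, 4.4, 0, 0, 0, 0, 0, 5.5, 0, 0, 0, -2, 0, 5.5, 0, 0, 0, -3, 0, 5.5, 0, 0, 0, -4, 0, 5.5, 0, 0, 0, -4, 0, 5.5, 0, 0, 0, -4, 0, 5.5, 0, 0, 0, -4, 0, 5.5, 0, 0, 0],
)

```text
clock: 25.38
tcp_pos: [0.5186, -0.0466, 0.2146]
orientation: [0.001, 0.747, 0.665, 0.001]
wrist_force: [-0.3, 0.1, 0.4]
finger_gap: 0.0725
grip_force: 0.0
```

Run:
```python
from workcell import vision
from h import *
d=vision.read_camera("scene");w=vision.read_camera("top")
a=cv2.resize(d["image"][190:310,250:370],(400,400));b=cv2.resize(w["image"][140:240,300:400],(400,400))
t=dict(np.load("top0.npz"))
for c,D in(("s",d),("t",w)):
  for n,x,y in(("h",.6028,-.1562),("f",.6158,-.0472)): print(c,n,proj(D,np.array([x,y,.112])).round(1))
g=cv2.cvtColor(w["image"],cv2.COLOR_BGR2HSV)
m=((g[...,1]<60)&(g[...,2]>110)).astype(np.uint8);n,l,st,c=cv2.connectedComponentsWithStats(m)
for x,y in((.6028,-.1562),(.6158,-.0472)):
  q0=proj(w,np.array([x,y,.112]))
  for i in range(1,n):
    if np.hypot(*(c[i]-q0))<8 and st[i,4]>50: print(c[i],st[i],ray(w,*c[i],.112)-[x,y,.112])
cv2.imwrite("pics/c8.png",np.hstack([a,b]))
```

```text
s h [303.1 264.3]
s f [337.4 243.2]
t h [369.1 187.3]
t f [319.8 181.9]
```

View pics/c8.png

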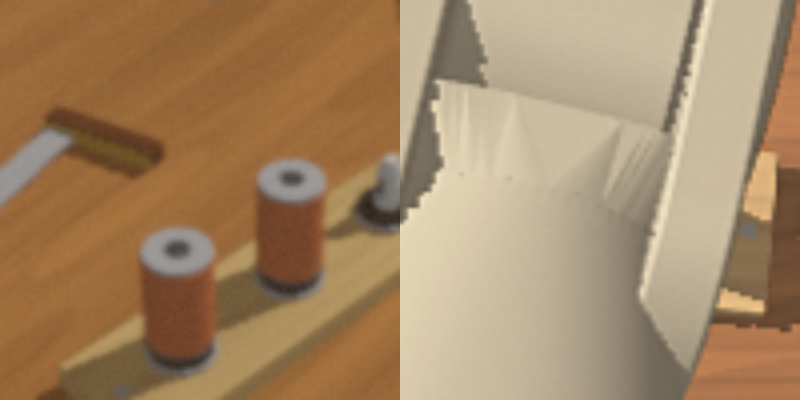

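Both drums stand upright and home. The plates are at scene pixels (303,265) and (338,244), against the predicted (303.1,264.3) and (337.4,243.2). The gripper is clear.

```bash
python3 -c "
from workcell import job
print(job.hand_in())"
```

```text
the job is handed in; nothing more can be done
None
```

I weighed both drums and seated them fully home: the right-hand one is hollow (about 1.5 N, right post) and the left-hand one is filled (about 3.4 N, middle post); the job is handed in, but the hand-in call returned no verdict.

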